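# Trip-test and load the slide warming plate

## Task

Prove the warming plate's trip unit by pressing its test button so that the lever drops, and leave the lever down while you fill the plate: take trays one by one off the top of the spring-lift dispenser and lay one on each empty black pad, flat and squarely inside the pad's edges, until every pad carries a tray. Keep spare trays stacked in the dispenser; when the plate is full, lift the lever back up so that it stays up by itself, leaving other things on the bench where they stand.

Things in the scene. Friction and masses are not known exactly. Their poses are not given: they have to be found in the camera images.
- button (a joint): test button of the trip unit: 0 = out, 0.010 m = fully pressed; spring, about 1 N to start and 3 N (plus about 1 N of lever) fully down; it springs back. Pressed well home, it tips the raised lever over centre. If the lever is already down the button does nothing; while the button is held in, the lever cannot be set
- button_top (a point): centre of the top of the round white test button, 30 mm across, 14 mm proud of the grey trip unit (box 100 x 100 mm, 80 mm tall). Press straight down. x points to the unit's back, y to its left seen from the robot. The raised lever's grip stands 70 mm higher, its near end 85 mm to the +y side and 52 mm to the back: keep the gripper's body (its long way along x) off it
- lever (a joint): reset lever of the trip unit: 0 = up and set (leaning 0.2 rad back, past vertical, held by its own weight against a stop), 1.6 rad = dropped (leaning forward, 1.4 rad from vertical, towards the unit's front). It balances at 0.2: below that it falls back to 0 and stays, above that it falls to 1.6
- lever_grip (a point): middle of the lever's free grip: a horizontal black round bar, 14 mm diameter, 57 mm long along the unit's y, at the end of a steel arm on the unit's +y flank (the arm meets the bar 26 mm to the -y side of this point). The bar is 110 mm from the hinge axis, about 163 mm above the bench when up and 74 mm when dropped, when it stands clear in front of the unit. Lifting takes about 1 N. The point turns with the lever
- lever_hinge (a point): point on the lever's fixed hinge axis (along the unit's y), level in y with lever_grip, 55 mm above the bench; its frame is that of the trip unit: x front to back, y along the hinge axis, z up. With lever value q the bar's middle lies, in this frame, at x = -0.11 sin(q - 0.2), z = 0.11 cos(q - 0.2)
- dispenser: spring-lift tray dispenser, fixed: 140 x 86 mm white foot with aluminium end and corner guides up to 118 mm above the bench; origin under its centre, x along the trays' length. Its sprung platform keeps the top of the stack about 130 mm above the bench, and lifts the next tray into place when one is taken. The long sides are open for the fingers (78 mm between the corner guides)
- pad1 (a point): centre of black pad 1 of the four (two rows of two) flush on the steel top of the warming plate, 25 mm above the bench. Pad 130 mm along x, 76 mm along y; pads are 144 mm apart in x and 116 mm in y. The plate is fixed, white, 304 x 224 mm, with an upright rim 8 mm high and 7 mm wide all round, standing 8 mm outside the pads
- pad2 (a point): centre of black pad 2 of the four (two rows of two) flush on the steel top of the warming plate, 25 mm above the bench. Pad 130 mm along x, 76 mm along y; pads are 144 mm apart in x and 116 mm in y. The plate is fixed, white, 304 x 224 mm, with an upright rim 8 mm high and 7 mm wide all round, standing 8 mm outside the pads
- pad3 (a point): centre of black pad 3 of the four (two rows of two) flush on the steel top of the warming plate, 25 mm above the bench. Pad 130 mm along x, 76 mm along y; pads are 144 mm apart in x and 116 mm in y. The plate is fixed, white, 304 x 224 mm, with an upright rim 8 mm high and 7 mm wide all round, standing 8 mm outside the pads
- pad4 (a point): centre of black pad 4 of the four (two rows of two) flush on the steel top of the warming plate, 25 mm above the bench. Pad 130 mm along x, 76 mm along y; pads are 144 mm apart in x and 116 mm in y. The plate is fixed, white, 304 x 224 mm, with an upright rim 8 mm high and 7 mm wide all round, standing 8 mm outside the pads
- tray1_center (a point): centre (half-way up) of slide tray 1, which starts stacked flat in the dispenser. The trays are alike: aluminium with two glass slides on top, 24 mm thick, 140 g; upper half a rim 110 mm along x by 56 mm along y, lower half 102 x 48 mm; z up. Grasp by the rim across y; fingertips more than 24 mm below its top would also take the tray below it
- tray2_center (a point): centre (half-way up) of slide tray 2, which starts stacked flat in the dispenser. The trays are alike: aluminium with two glass slides on top, 24 mm thick, 140 g; upper half a rim 110 mm along x by 56 mm along y, lower half 102 x 48 mm; z up. Grasp by the rim across y; fingertips more than 24 mm below its top would also take the tray below it
- tray3_center (a point): centre (half-way up) of slide tray 3, which starts stacked flat in the dispenser. The trays are alike: aluminium with two glass slides on top, 24 mm thick, 140 g; upper half a rim 110 mm along x by 56 mm along y, lower half 102 x 48 mm; z up. Grasp by the rim across y; fingertips more than 24 mm below its top would also take the tray below it
- tray4_center (a point): centre (half-way up) of slide tray 4, which starts stacked flat in the dispenser. The trays are alike: aluminium with two glass slides on top, 24 mm thick, 140 g; upper half a rim 110 mm along x by 56 mm along y, lower half 102 x 48 mm; z up. Grasp by the rim across y; fingertips more than 24 mm below its top would also take the tray below it
- tray5_center (a point): centre (half-way up) of slide tray 5, which starts on one of the pads, or is absent. The trays are alike: aluminium with two glass slides on top, 24 mm thick, 140 g; upper half a rim 110 mm along x by 56 mm along y, lower half 102 x 48 mm; z up. Grasp by the rim across y; fingertips more than 24 mm below its top would also take the tray below it
- tray6_center (a point): centre (half-way up) of slide tray 6, which starts on one of the pads, or is absent. The trays are alike: aluminium with two glass slides on top, 24 mm thick, 140 g; upper half a rim 110 mm along x by 56 mm along y, lower half 102 x 48 mm; z up. Grasp by the rim across y; fingertips more than 24 mm below its top would also take the tray below it
- bottle_mid (a point): white bottle standing upright, 64 mm diameter, 170 mm tall; point half-way up. Not part of the job; may be absent
- beaker_mid (a point): glass beaker, 80 mm diameter, 100 mm tall; point half-way up. Not part of the job; may be absent
Not all that is in view belongs to the job. Leave any blue look-alike of the part that bears tray4_center alone.

How it is judged:
By the outcome, as a careful person would: the job done as asked, in the order asked, and still so for the second after the job is handed in, with the robot touching nothing.
Of tray5, tray6, bottle, beaker only 1 to 2 are there at a start; the rules pass over those that are not, and their reading is None.
At some moment in a run one of tray1, tray2, tray3, tray4, tray5, tray6 may be knocked a few centimetres aside while the robot is not near it.
Once in a run the grip may slacken for a moment while it holds something.
It also fails if it takes over 210 s, if anything falls off the work surface, if the arm or the gripper's body presses on something with over 40 N, if the wrist force passes 120 N, or if a joint passes its speed limit or range.

## Robot

A 7-joint arm with a two-finger parallel gripper is mounted at the origin on the work surface. World frame = base frame: x ahead of the robot, y to its left, z up, the work surface at z = 0. Lengths are in m, angles in rad, forces in N, time in s.
With the tool pointing down it reaches from about 0.35 to 0.9 m from the base axis. Payload 19.9 kg.
Tool frame: the origin (TCP) lies between the finger pads; the fingertips stand 19 mm ahead of it and the grasp point (between the pads) is the TCP; z points along the fingers, y is the line along which they close (so a half turn about z gives the same grasp; the last joint's range is limited). The gripper opens to 94 mm and grips with 3 to 60 N. Pads are 16 mm wide; open, the fingers measure 119 mm over their backs; the gripper's body (75 mm by 177 mm) begins 78 mm behind the grasp point.
Start: joints at [1.123, 0.417, -0.01, 1.614, 0.005, 1.111, -0.053], TCP at [0.247, -0.574, 0.188] pointing down, gripper open.
Joint ranges: [-2.81, 2.81], [-0.39, 2.02], [-1.27, 1.25], [0.06, 2.57], [-1.19, 4.33], [0.19, 2], [-2.82, 2.82]. Speed limits (rad/s): [1.89, 1.89, 2.39, 2.39, 3.01, 3.01, 3.01].

## Interface

Orientations are given as a 3x3 rotation matrix whose columns are the frame's x, y, z axes.
In Python, from rig import robot gives the robot as it stands. Calls block until the motion is done:
- robot.move_ptp(position, orientation): joint-space move of the TCP to a pose.
- robot.move_linear(position, velocity=0.15, frame=None, threshold=None): straight line of the TCP; frame=None keeps the orientation; velocity is the mean speed in m/s. With threshold (N) it stops when the force on the tool has changed by that much, and returns True; else False.
- robot.goto_joints(angles): joint-space move.
- robot.gripper_to(opening): finger opening in m; the grip force is fixed at half the most; returns when the fingers have stopped.
- robot.pause(seconds).
- robot.ik(position, orientation): joint angles nearest the present ones, or None.
- robot.get_state(): the state.
- robot.grab_frame(name): name is "scene" or "top" or "wrist"; returns the picture (400x640x3 uint8, red, green, blue); there is no depth.
- robot.camera_info(name): a dict with "fx", "fy", "cx", "cy" (pixels), "rvec" (rotation vector, rad) and "tvec" (3), from world to camera coordinates, as OpenCV has them. Camera axes: x right, y down, z forward; pixel columns grow to the right and rows downward; lengths in m; the calibration is good to about 2 mm. A picture is of the moment at which its call begins: read the wrist's pose just before it. camera_info takes no time and is no camera call; for the wrist camera it gives the pose at the moment of the call.
A pose or a line that the arm cannot do raises robot.PlanningError and nothing moves.
- robot.sign_off(): hands the job in; it is judged then, once.
The state is a dict: "time": time; "qpos": joint angles; "joint_vel": joint speeds; "effort": joint torques, N m; "ee_pos": TCP position; "tool_rot": TCP orientation; "force": force on the tool from outside, world axes, zero at the start; "moment": the same for the moment, N m; "opening": finger opening in m; "grasp_force": force on a finger pad.
Only numpy, scipy, OpenCV 4.12 (cv2) and the standard library are available. Lean on these libraries where they do the work, as an engineer would, in place of code of your own. Each camera call takes 0.05 s, during which the arm holds its last target. There are 200 camera calls.

## Working session

There is one attempt and no reset: what is moved stays moved. The work goes in short steps, each a Python script; the robot and the scene stay as the last script left them, time stands still between calls to the robot, and variables do not carry over. Pictures are saved under pics/ and viewed, at most 14 in all, crops included, and the job is handed in when it is done.

```bash
ls; mkdir -p pics; cat > h.py <<'E'
from rig import robot
import numpy as np, cv2
def cam(n):
    c=robot.camera_info(n); K=np.array([[c['fx'],0,c['cx']],[0,c['fy'],c['cy']],[0,0,1.]])
    return K,np.array(c['rvec'],float),np.array(c['tvec'],float)
def ray(C,uv,z):
    K,r,t=C; R=cv2.Rodrigues(r)[0]; o=-R.T@t.ravel()
    d=R.T@np.linalg.inv(K)@np.array([uv[0],uv[1],1.]); return o+d*(z-o[2])/d[2]
def proj(C,P):
    return cv2.projectPoints(np.atleast_2d(np.array(P,float)),C[1],C[2],C[0],None)[0][:,0]
def snap(n,f,crop=None,scale=1):
    C=cam(n); im=robot.grab_frame(n)[:,:,::-1].copy(); cv2.imwrite('pics/full_'+f,im)
    if crop: im=im[crop[1]:crop[3],crop[0]:crop[2]]
    if scale!=1: im=cv2.resize(im,None,fx=scale,fy=scale,interpolation=cv2.INTER_CUBIC)
    cv2.imwrite('pics/'+f,im); return C
E
python3 - <<'E'
from h import *
for n in('scene','top'):
    C=snap(n,n+'0.png',None,1.25); print(n,C)
print(robot.get_state())
E
```

```text
pics
scene (array([[423.62813492,   0.        , 313.35162952],
       [  0.        , 423.62813492, 193.25760348],
       [  0.        ,   0.        ,   1.        ]]), array([ 2.19051121,  1.0453704 , -0.43914084]), array([-0.40652059, -0.24194601,  1.4371195 ]))
top (array([[397.81893886,   0.        , 319.49432633],
       [  0.        , 397.81893886, 194.25322767],
       [  0.        ,   0.        ,   1.        ]]), array([ 2.17899593, -2.18717986,  0.07275997]), array([0.06307082, 0.63075712, 1.10289569]))
{'time': 0.1, 'qpos': array([ 1.12351382,  0.41789183, -0.01026529,  1.61411403,  0.00470762,
        1.11070418, -0.0530016 ]), 'joint_vel': array([-0.00078653, -0.00179015,  0.0004056 , -0.00199375,  0.00035655,
       -0.00013801, -0.00027479]), 'effort': array([ 1.95106777e-04, -8.52583337e+01,  6.40003905e-01, -4.26693785e+01,
       -4.87489882e-02,  1.64481963e-02,  7.55008659e-05]), 'ee_pos': array([ 0.24653347, -0.57392965,  0.18720203]), 'tool_rot': array([[ 9.18803511e-01,  3.94714869e-01, -5.28941094e-04],
       [ 3.94715209e-01, -9.18803018e-01,  9.58386902e-04],
       [-1.07703114e-04, -1.08935035e-03, -9.99999401e-01]]), 'force': array([0.30187901, 0.41185283, 0.18418986]), 'moment': array([0.02812019, 0.0321425 , 0.01255071]), 'grasp_force': 0.0, 'opening': 0.09363949105949587}
```

View pics/scene0.png

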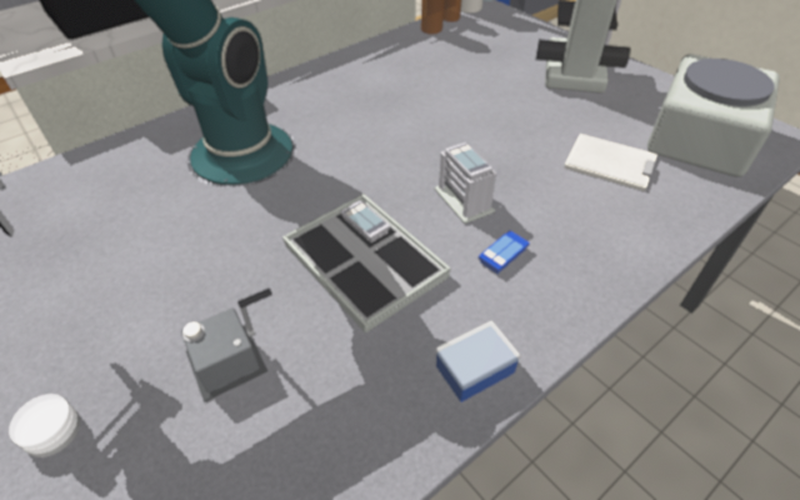

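View pics/top0.png

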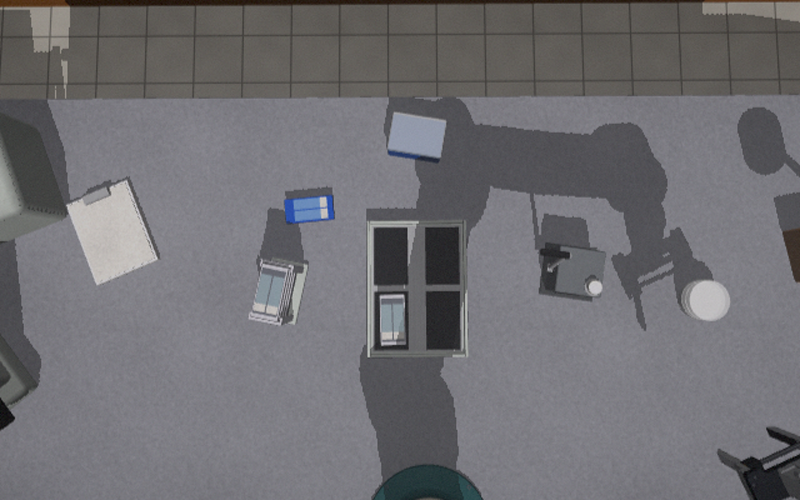

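The scene camera shows the arm's plate, the dispenser at (465,180), the unit at (225,350) and the blue decoy at (503,250). In the top view:
- Plate: centre (417,288), with a tray on the near-left pad at (392,320). The other 3 pads are empty.
- Dispenser stack: (275,292).
- Blue look-alike: (310,209), to be left alone.
- Trip unit: (572,272), with its button at (594,287).
- White bottle: (705,300).

Next I'll look at close crops.

```bash
python3 - <<'E'
import cv2
im=cv2.imread('pics/full_top0.png')
a=im[165:295,190:390]; cv2.imwrite('pics/c1.png',cv2.resize(a,None,fx=4,fy=4,interpolation=cv2.INTER_CUBIC))
a=im[180:260,415:535]; cv2.imwrite('pics/c2.png',cv2.resize(a,None,fx=6,fy=6,interpolation=cv2.INTER_CUBIC))
E
```

```text
(no output)
```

View pics/c1.png

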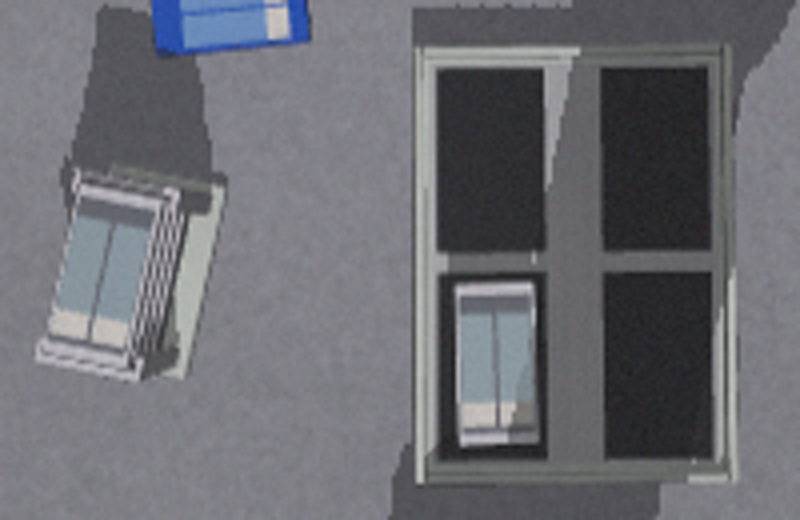

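View pics/c2.png

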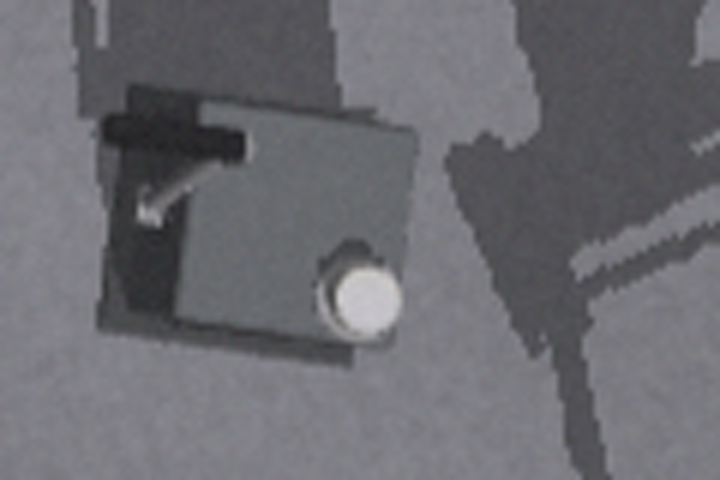

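Left crop: pad centres are at crop pixels (492,159) far-left, (657,158) far-right, (659,365) near-right and (492,365) near-left, which is occupied. The dispenser tray centre is about (105,275), turned clockwise. Right crop: button at (368,300), unit top corners (198,102), (415,130), (390,348), (178,320), lever bar from (105,130) to (245,148).

```bash
python3 - <<'E'
from h import *
C=cam('top')
a=lambda u,v:(190+u/4,165+v/4); b=lambda u,v:(415+u/6,180+v/6)
for n,p in dict(FL=(492,159),FR=(657,158),NR=(659,365),NL=(492,365)).items(): print(n,ray(C,a(*p),.025).round(4))
for p in [(438,68),(438,458),(713,459),(711,67)]: print('padc',ray(C,a(*p),.025).round(4))
print('disp',ray(C,a(105,275),.13).round(4)); e=ray(C,a(222,188),.0)-ray(C,a(183,378),.0); print('foot edge',e, np.degrees(np.arctan2(e[1],e[0])))
print('btn',ray(C,b(368,300),.094).round(4))
q=[ray(C,b(*p),.08) for p in [(198,102),(415,130),(390,348),(178,320)]]
print('unit',np.round(q,4),np.mean(q,0)); 
for e in (q[0]-q[3],q[1]-q[2]): print(np.linalg.norm(e),np.degrees(np.arctan2(e[1],e[0])))
e=q[0]-q[1];print(np.linalg.norm(e),np.degrees(np.arctan2(-e[0],e[1])))
print('bar',ray(C,b(105,130),.163),ray(C,b(245,148),.163))
# wrist camera relative to tool
s=robot.get_state(); K,r,t=cam('wrist'); R=cv2.Rodrigues(r)[0]; o=-R.T@t
print('wcam in tool',s['tool_rot'].T@(o-s['ee_pos'])); print(s['tool_rot'].T@R.T, K)
E
```

```text
FL [0.6012 0.0791 0.025 ]
FR [ 0.6015 -0.0371  0.025 ]
NR [ 0.457  -0.0371  0.025 ]
NL [0.4573 0.0795 0.025 ]
padc [0.6658 0.1172 0.025 ]
padc [0.3934 0.1172 0.025 ]
padc [ 0.3921 -0.0739  0.025 ]
padc [ 0.6657 -0.0759  0.025 ]
disp [0.5237 0.3232 0.13  ]
foot edge [ 0.1354442  -0.02655816  0.        ] -11.09391532827304
btn [ 0.5301 -0.3514  0.094 ]
unit [[ 0.6182 -0.2838  0.08  ]
 [ 0.6053 -0.3801  0.08  ]
 [ 0.5086 -0.3658  0.08  ]
 [ 0.5213 -0.2724  0.08  ]] [ 0.56335164 -0.32552101  0.08      ]
0.09754004127453665 -6.727565369895862
0.09770176688375877 -8.380861012254758
0.09715597250223451 -7.621584293437037
bar [ 0.6015526  -0.21880804  0.163     ] [ 0.59392432 -0.27611402  0.163     ]
wcam in tool [ 0.08022633 -0.00083547 -0.19764617]
[[ 3.15234452e-04 -9.60959901e-01 -2.76687493e-01]
 [ 9.99999944e-01  3.34038110e-04 -2.08278085e-05]
 [ 1.12438856e-04 -2.76687471e-01  9.60959953e-01]] [[327.76159688   0.         321.73579473]
 [  0.         327.76159688 202.04407432]
 [  0.           0.           1.        ]]
```

```bash
cat >> h.py <<'E'
def down(xdeg):  # tool down, tool x at world yaw xdeg
    a=np.radians(xdeg); x=np.array([np.cos(a),np.sin(a),0]); z=np.array([0,0,-1.]); return np.c_[x,np.cross(z,x),z]
UY=-7.6; UR=np.array([[np.cos(np.radians(UY)),-np.sin(np.radians(UY)),0],[np.sin(np.radians(UY)),np.cos(np.radians(UY)),0],[0,0,1]])
BTN=np.array([.5301,-.3514,.094])
E
python3 - <<'E'
from h import *
C=cam('top'); print('bottle',ray(C,(564,240),.17))
p=robot.get_state()['ee_pos']; robot.move_linear([p[0],p[1],.3],.3)
robot.gripper_to(0.0)
for d in (UY-90,UY+90):
    print(d,robot.ik(BTN+[0,0,.12],down(d)))
d=UY-90 if robot.ik(BTN+[0,0,.12],down(UY-90)) is not None else UY+90
robot.move_ptp(BTN+[0,0,.16],down(d))
robot.move_linear(BTN+[0,0,.045],.15)
r=robot.move_linear(BTN+[0,0,.019-.0125],.03,threshold=12)
s=robot.get_state(); print(r,s['ee_pos'],s['force'],s['time'])
robot.pause(.3); robot.move_linear(BTN+[0,0,.16],.2)
# view the unit from a little to the front
robot.move_ptp(BTN+UR@[-.12,.06,.24],down(UY))
s=robot.get_state();C=snap('wrist','w1.png'); np.save('w1.npy',np.r_[C[1],C[2]]); print(s['ee_pos'],s['time'])
E
```

```text
bottle [ 0.50668706 -0.5338721   0.17      ]
-97.6 [ 0.42850444  0.4172646   0.14697534  1.55933412 -0.06450913  1.16974431
 -2.68599651]
82.4 [ 0.76893203  0.43348527 -0.31616665  1.54623354  0.14146367  1.18444871
  0.29408125]
False [ 0.53017942 -0.35150335  0.10070242] [1.25726636 0.46844516 0.1061766 ] 6.7333
[ 0.41914242 -0.27615017  0.33351508] 9.35
```

View pics/w1.png

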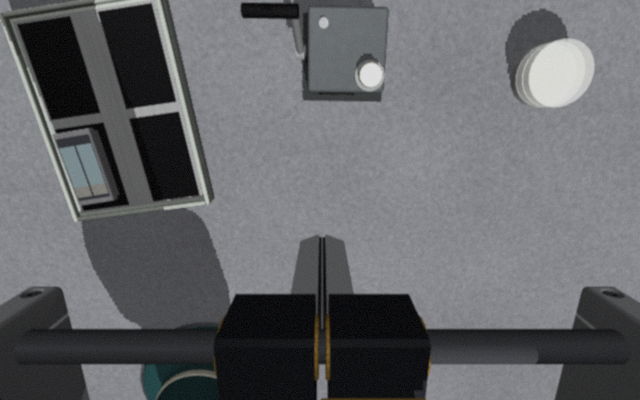

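The wrist view shows the lever still up (bar at (270,10)) and the button out at (370,75), so the press missed or fell short. I'll re-measure the button.

```bash
python3 - <<'E'
from h import *
C=cam('wrist')
print('btn w',ray(C,(370,74),.094)); print('proj BTN',proj(C,[BTN]))
for p in [(309,8),(386,8),(386,93),(308,93)]: print(ray(C,p,.08).round(4))
print(ray(C,(555,72),.17))
S=cam('scene'); print('scene btn', ray(S,(191/1.25,327/1.25),.094),proj(S,[BTN])*1.25)
E
```

```text
btn w [ 0.53013779 -0.35120399  0.094     ]
proj BTN [[370.15943594  74.00971858]]
[ 0.6164 -0.2863  0.08  ]
[ 0.6038 -0.3797  0.08  ]
[ 0.5052 -0.3718  0.08  ]
[ 0.5188 -0.2708  0.08  ]
[ 0.50120622 -0.52867063  0.17      ]
scene btn [ 0.52808865 -0.35156587  0.094     ] [[191.56504132 327.68998264]]
```

```bash
python3 - <<'E'
from h import *
print(robot.get_state()['opening'])
robot.move_ptp(BTN+[0,0,.12],down(UY-90)); robot.move_linear(BTN+[0,0,.03],.15); robot.pause(.3)
print('free',robot.get_state()['force'].round(2))
for dz in (.019,.016,.013,.010,.008,.006,.004,.002):
    r=robot.move_linear(BTN+[0,0,dz],.02,threshold=15); robot.pause(.15); s=robot.get_state()
    print(dz,r,s['ee_pos'].round(4),s['force'].round(2),s['opening'])
    if r: break
C=snap('wrist','w2.png'); snap('scene','s2.png',(60,150,320,350),3)
E
```

```text
0.0003800208567629243
free [-0.31  0.09  0.44]
0.019 False [ 0.5302 -0.3514  0.1131] [ 0.34 -0.65  0.51] 0.00023963151718210595
0.016 False [ 0.5301 -0.3514  0.11  ] [ 0.76 -0.7   0.87] 0.0006304894136711987
0.013 False [ 0.5301 -0.3514  0.107 ] [-0.29 -0.9   1.11] 0.0002229063411755589
0.01 False [ 0.5301 -0.3514  0.104 ] [-0.21 -1.46 -0.27] 0.00045470706686510617
0.008 False [ 0.5301 -0.3514  0.102 ] [0.14 0.85 0.28] 0.00039920022002016073
0.006 False [ 0.5301 -0.3514  0.1   ] [ 0.32 -0.58 -0.07] 0.0004614227359492507
0.004 False [ 0.5301 -0.3514  0.098 ] [ 0.34 -0.47  0.05] 0.0006420600768885568
0.002 False [ 0.5301 -0.3514  0.096 ] [ 0.45 -0.48 -0.68] 0.0009301682709768799
```

View pics/s2.png

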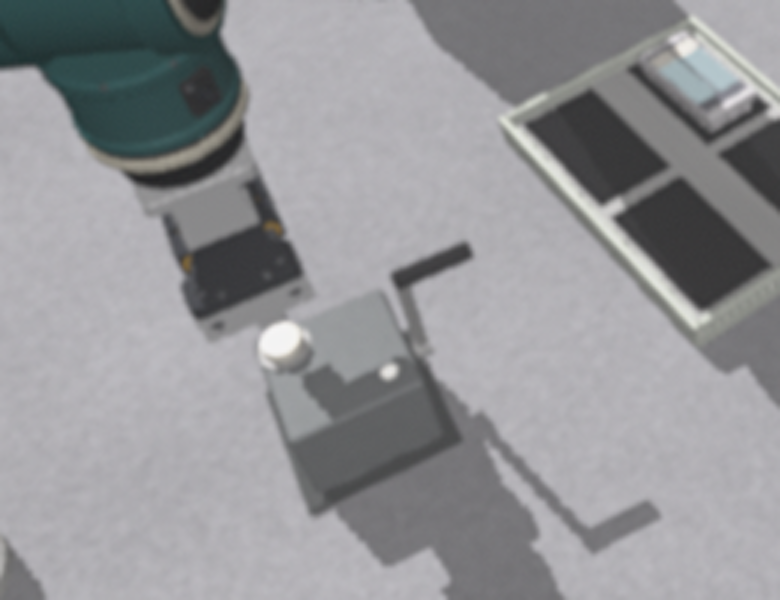

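The scene crop shows no fingers between the gripper body (255,310) and the button (285,345). The tool seems to be behind the button. I'll check the wrist view.

View pics/w2.png

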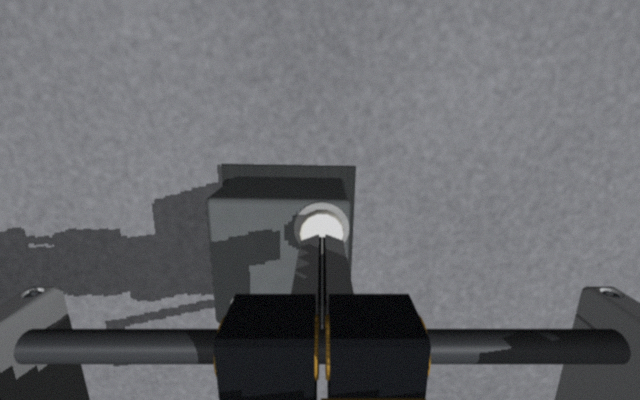

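```bash
python3 - <<'E'
from h import *
s=robot.get_state(); p=s['ee_pos']; R=s['tool_rot']; C=cam('wrist'); S=cam('scene')
print(p,R.round(3)); print('tip in wrist',proj(C,[p+R@[0,0,.019],p,BTN])); print('scene crop',(proj(S,[p+R@[0,0,.019],p,p-R@[0,0,.078],BTN])-[60,150])*3)
print(s['qpos'])
E
```

```text
[ 0.53013683 -0.35139936  0.09602664] [[-0.132 -0.991  0.   ]
 [-0.991  0.132 -0.   ]
 [ 0.    -0.    -1.   ]]
tip in wrist [[320.33916213 226.57649641]
 [320.21294763 236.82282996]
 [320.28331138 235.6389077 ]]
scene crop [[286.41447492 349.5509808 ]
 [278.97372093 334.90537604]
 [245.97120037 269.94665366]
 [279.75609918 336.45595835]]
[ 0.50576013  0.53084725  0.04241941  1.66523143 -0.02646958  0.94601895
 -2.71636893]
```

The wrist view shows the fingertips at about (322,237), over the button at (322,228). There is no contact force yet, so the tips seem higher than expected. I'll keep descending under force guard.

```bash
python3 - <<'E'
from h import *
for dz in np.arange(.0,-.024,-.002):
    r=robot.move_linear(BTN+[0,0,dz],.02,threshold=12); robot.pause(.1); s=robot.get_state()
    print(round(dz,4),r,s['ee_pos'].round(4),s['force'].round(2))
    if r: break
C=snap('top','t2.png',(400,160,560,280),5)
print(s['time'])
E
```

```text
0.0 False [ 0.5301 -0.3514  0.094 ] [-0.41 -0.39  0.22]
-0.002 False [ 0.5301 -0.3514  0.092 ] [1.24 0.54 0.24]
-0.004 False [ 0.5301 -0.3514  0.09  ] [-0.34  0.2  -0.63]
-0.006 False [ 0.5301 -0.3514  0.088 ] [ 0.4  -0.28 -0.12]
-0.008 False [ 0.5301 -0.3514  0.086 ] [-0.07  0.15  0.02]
-0.01 False [ 0.5301 -0.3514  0.084 ] [ 0.18 -0.85 -0.67]
-0.012 False [ 0.5301 -0.3514  0.082 ] [-0.14 -0.07  0.3 ]
-0.014 False [ 0.5301 -0.3514  0.08  ] [-0.3   0.23  0.28]
-0.016 False [ 0.5301 -0.3514  0.078 ] [0.13 0.27 0.19]
-0.018 False [ 0.5301 -0.3514  0.076 ] [-0.14 -0.07 -0.12]
-0.02 False [ 0.5301 -0.3515  0.074 ] [ 0.82 -0.09  1.36]
-0.022 False [ 0.5301 -0.3514  0.072 ] [-0.12  0.74  1.12]
19.9667
```

View pics/t2.png

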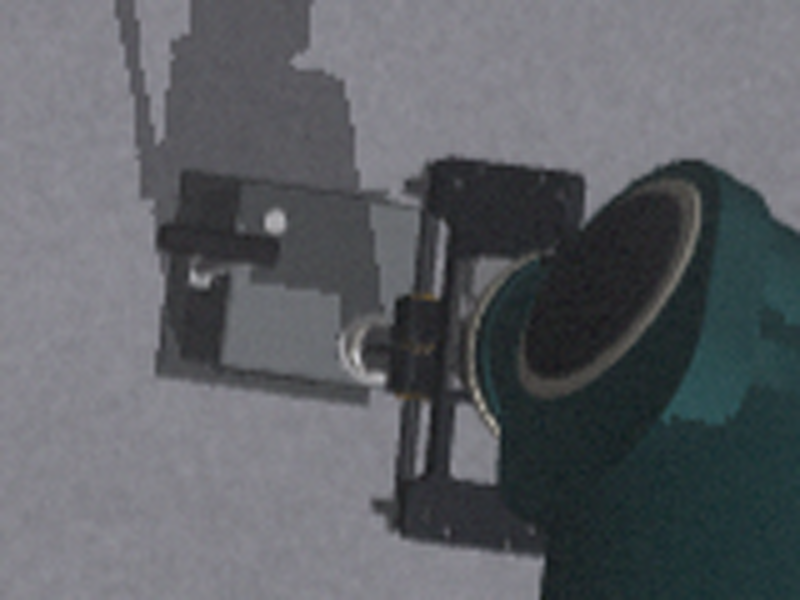

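The top view shows the fingers now over the button (360,350), with first contact (about 1 N) at tool z≈0.074. So the real tips sit about 19 mm behind the stated TCP. I'll press on.

```bash
python3 - <<'E'
from h import *
for dz in np.arange(-.024,-.036,-.0015):
    r=robot.move_linear(BTN+[0,0,dz],.02,threshold=12); robot.pause(.1); s=robot.get_state()
    print(round(dz,4),r,s['ee_pos'].round(4),s['force'].round(2))
    if r or s['force'][2]>9: break
robot.pause(.6)
C=snap('top','t3.png',(400,160,560,280),5); C=snap('wrist','w3.png')
robot.move_linear(BTN+[0,0,.16],.25)
robot.move_ptp(BTN+UR@[-.15,.1,.24],down(UY)); s=robot.get_state();C=snap('wrist','w4.png',(120,0,460,260),2.2)
print(s['ee_pos'],s['time'])
E
```

```text
-0.024 False [ 0.5301 -0.3514  0.07  ] [-0.04  0.2   1.8 ]
-0.0255 False [ 0.5301 -0.3514  0.0685] [ 0.28 -0.83  0.86]
-0.027 False [ 0.5301 -0.3514  0.067 ] [0.41 0.28 2.1 ]
-0.0285 False [ 0.5301 -0.3514  0.0656] [-0.19  0.28  4.98]
-0.03 False [ 0.5303 -0.3516  0.0651] [-6.05  3.5  20.31]
[ 0.39468195 -0.23259863  0.33347213] 24.7583
```

View pics/w4.png

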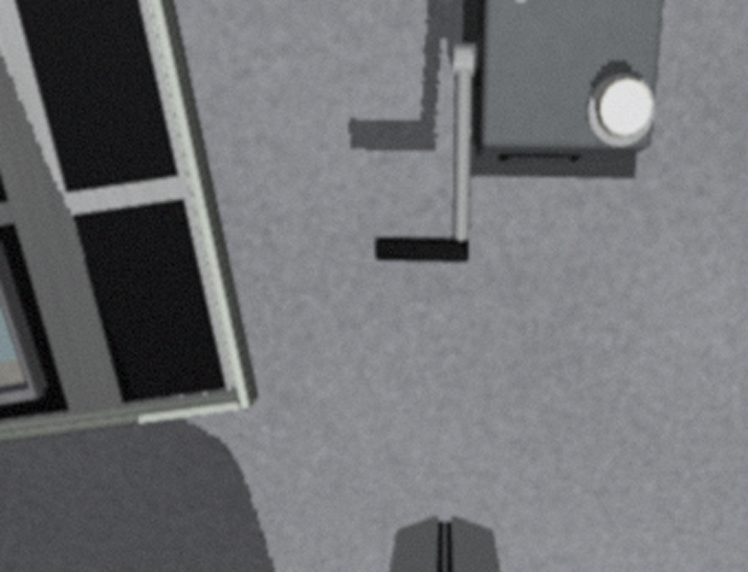

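The lever is down: bar at crop (376–468, 250), lying in front of the unit. The hard stop at z≈0.065 confirms the real tips are at ee+0.019, so I'll offset z by 38 mm. Next is the dispenser from near.

```bash
python3 - <<'E'
from h import *
s=robot.get_state();C=cam('wrist');R=s['tool_rot'];p=s['ee_pos']
print('tip chk',proj(C,[p+R@[x,0,z] for x in(0,.008) for z in(-.019,.019)]))
print('bar drop',[ray(C,(u/2.2+120,250/2.2),.074).round(4) for u in(376,468)])
robot.gripper_to(.085)
D=np.array([.5237,.3232]); d=-11.; f=np.array([np.cos(np.radians(d)),np.sin(np.radians(d))])
robot.move_linear([p[0],p[1],.36],.3)
robot.move_ptp(np.r_[D-.14*f,.27],down(d))
C=snap('wrist','w5.png',(180,0,460,210),2.8); np.save('w5.npy',np.r_[C[1],C[2]])
robot.move_linear(np.r_[D-.05*f,.27],.25)
C=snap('wrist','w6.png',(180,80,460,290),2.8); np.save('w6.npy',np.r_[C[1],C[2]])
print(robot.get_state()['time'])
a=cv2.imread('pics/w5.png');b=cv2.imread('pics/w6.png');cv2.imwrite('pics/w56.png',np.vstack([a,b])[:, :])
print(a.shape)
E
```

```text
tip chk [[322.39578837 248.1893595 ]
 [322.30494086 225.90096219]
 [322.40702593 235.5692101 ]
 [322.31349712 215.08495155]]
bar drop [array([ 0.4716, -0.2005,  0.074 ]), array([ 0.4641, -0.2563,  0.074 ])]
29.1167
(588, 784, 3)
```

View pics/w5.png

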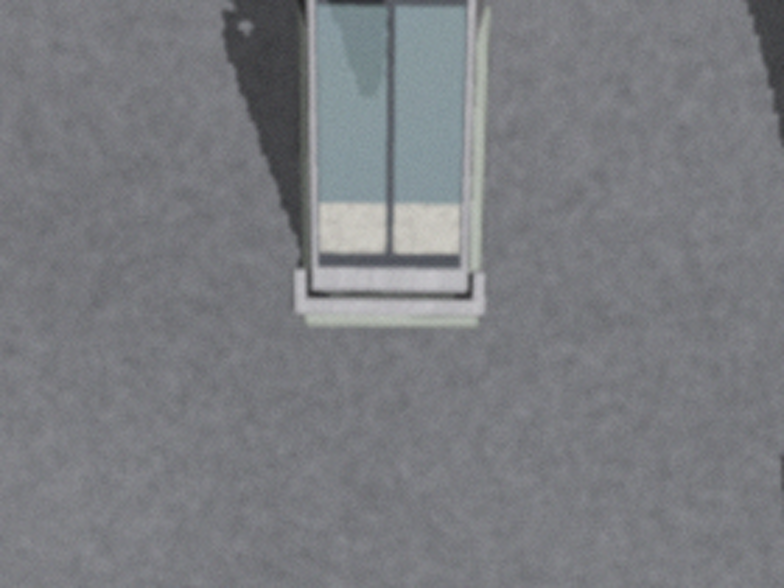

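View pics/w6.png

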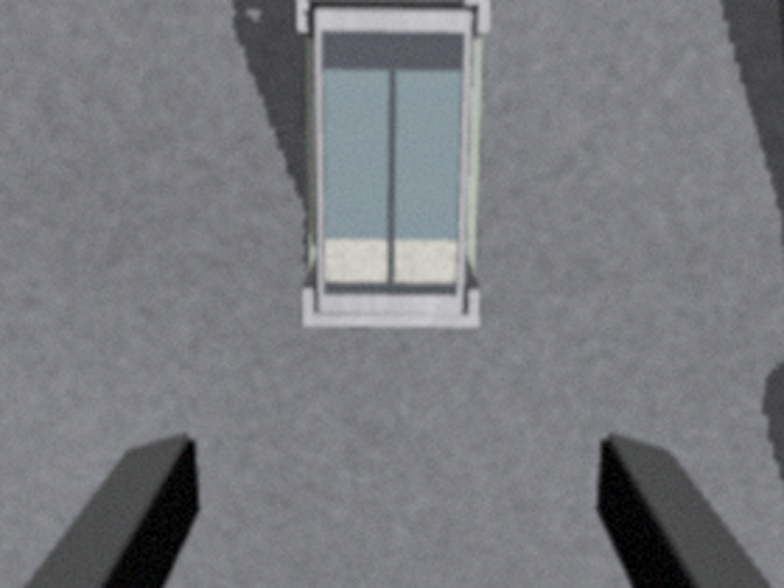

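Both views show the top tray squarely between the guides: near edge at (311–470, 291) in the first view, and (316–464, 313) with far edge (314–472, 8) in the second. The fingers straddle it. I'll triangulate now.

```bash
python3 - <<'E'
from h import *
K=cam('wrist')[0]
P={}
for n in('w5','w6'):
    v=np.load(n+'.npy');P[n]=(K,v[:3],v[3:])
M=lambda C:C[0]@np.c_[cv2.Rodrigues(C[1])[0],C[2]]
for a,b in [((311,291),(316,313)),((470,291),(464,313)),((388,255),(389,284))]:
    u=np.array([180+a[0]/2.8,a[1]/2.8]);v=np.array([180+b[0]/2.8,80+b[1]/2.8])
    X=cv2.triangulatePoints(M(P['w5']),M(P['w6']),u,v).ravel();print(X[:3]/X[3])
q=[ray(P['w6'],(180+a/2.8,80+b/2.8),.13) for a,b in[(316,313),(464,313),(472,8),(314,8)]]
print(np.round(q,4),np.mean(q,0),[np.linalg.norm(q[i]-q[i-1]).round(4) for i in range(4)])
e=(q[3]+q[2]-q[0]-q[1]);print(np.degrees(np.arctan2(e[1],e[0])))
E
```

```text
[0.47478156 0.36363376 0.12841844]
[0.46397536 0.30834189 0.12850462]
[0.4812184  0.33425547 0.13145548]
[[0.4752 0.3637 0.13  ]
 [0.4644 0.3086 0.13  ]
 [0.5712 0.2872 0.13  ]
 [0.5817 0.3409 0.13  ]] [0.52312845 0.32509134 0.13      ] [np.float64(0.1089), np.float64(0.0561), np.float64(0.1089), np.float64(0.0547)]
-11.731702912285314
```

```bash
cat >> h.py <<'E'
DISP=np.array([.5231,.3251]); DY=-11.5
PADS=dict(FL=np.array([.6012,.0791]),FR=np.array([.6012,-.0369]),NR=np.array([.4572,-.0369]),NL=np.array([.4572,.0791]))
def show(t):
    s=robot.get_state(); print(t,'t%.1f'%s['time'],s['ee_pos'].round(4),'F',s['force'].round(1),'open %.4f gf %.1f'%(s['opening'],s['grasp_force'])); return s
def pick(xy=DISP,yaw=DY,ztop=.1295,open_=.080):
    robot.gripper_to(open_)
    robot.move_ptp(np.r_[xy,ztop+.06],down(yaw))
    zz=ztop-.036
    r=robot.move_linear(np.r_[xy,zz],.12,threshold=10); show('at tray %s'%r)
    if r: raise SystemExit
    robot.gripper_to(.03); show('grip')
    robot.move_linear(np.r_[xy,zz+.05],.1); robot.move_linear(np.r_[xy,.24],.25); return show('lifted')
def place(xy,yaw=0.):
    robot.move_ptp(np.r_[xy,.12],down(yaw)); s=show('over')
    if s['opening']<.05: print('LOST'); raise SystemExit
    robot.move_linear(np.r_[xy,.035],.15)
    r=robot.move_linear(np.r_[xy,.0115],.03,threshold=5); show('down %s'%r)
    robot.gripper_to(.066); robot.pause(.2)
    robot.move_linear(np.r_[xy,.07],.12); robot.move_linear(np.r_[xy,.2],.3); show('up')
E
python3 - <<'E'
from h import *
pick(); place(PADS['FL'])
p=robot.get_state()['ee_pos']; robot.move_linear([.46,.02,.26],.3)
C=snap('wrist','w7.png'); snap('top','t7.png',(170,140,420,320),3)
E
```

```text
at tray False t30.9 [0.5235 0.3255 0.0944] F [ 0.4 -0.3 -1. ] open 0.0801 gf 0.0
grip t31.4 [0.5232 0.3252 0.0936] F [ 0.4 -0.1 -0.2] open 0.0557 gf 30.0
lifted t32.5 [0.5229 0.325  0.2395] F [ 0.1 -0.7 -2.2] open 0.0556 gf 30.0
over t33.6 [0.6011 0.0807 0.1201] F [-0.4  0.6 -0.8] open 0.0560 gf 30.0
down True t35.1 [0.6009 0.0791 0.0127] F [-1.4 -0.5  6.3] open 0.0557 gf 30.0
up t36.9 [0.601  0.0791 0.1996] F [-0.1 -0.4 -0.3] open 0.0657 gf 0.0
```

View pics/w7.png

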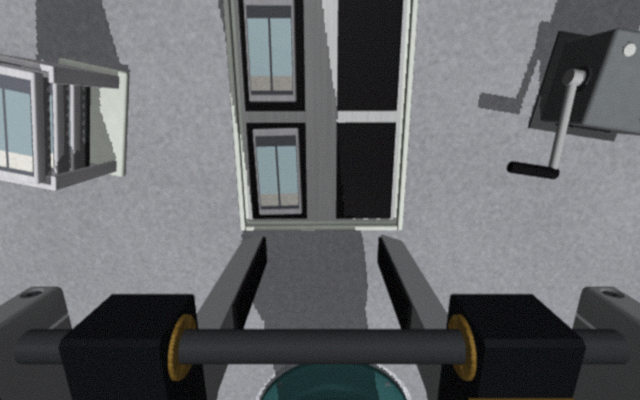

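The wrist view shows the new tray flat on the far-left pad (270,60), the original tray on near-left (277,170), the next tray lifted in the dispenser (15,120) and the lever still down. I'll do the next two.

```bash
python3 - <<'E'
from h import *
for k in('FR','NR'):
    robot.gripper_to(.08); s=pick()
    if s['opening']<.053: print('odd'); raise SystemExit
    place(PADS[k])
robot.move_linear([.40,.02,.26],.3)
C=snap('wrist','w8.png',(180,0,480,225),2.6); np.save('w8.npy',np.r_[C[1],C[2]])
E
```

```text
at tray False t40.5 [0.5235 0.3253 0.0943] F [0.6 0.5 0.4] open 0.0800 gf 0.0
grip t41.0 [0.5232 0.3252 0.0936] F [0.1 0.1 0.7] open 0.0559 gf 30.0
lifted t42.2 [0.5229 0.3249 0.2395] F [ 0.8 -0.4 -2.5] open 0.0559 gf 30.0
over t43.6 [ 0.6014 -0.0354  0.1202] F [ 0.  -0.2 -1. ] open 0.0556 gf 30.0
down True t45.1 [ 0.6009 -0.0369  0.0127] F [-1.7 -0.2  5.5] open 0.0555 gf 30.0
up t46.9 [ 0.601  -0.0369  0.1996] F [-0.3 -0.1  0.2] open 0.0659 gf 0.0
at tray False t49.9 [0.5235 0.3253 0.0942] F [-0.5 -0.1  0.4] open 0.0803 gf 0.0
grip t50.4 [0.5232 0.3252 0.0936] F [0.6 0.8 0.2] open 0.0556 gf 30.0
lifted t51.6 [0.5229 0.3249 0.2395] F [-0.7 -0.6 -2.3] open 0.0559 gf 30.0
over t53.0 [ 0.4577 -0.036   0.1201] F [ 1.3  1.  -1.4] open 0.0554 gf 30.0
down True t54.4 [ 0.457  -0.0369  0.0125] F [-0.1 -0.   3.8] open 0.0555 gf 30.0
up t56.2 [ 0.457  -0.0369  0.1995] F [ 0.7 -0.7 -0.6] open 0.0661 gf 0.0
```

View pics/w8.png

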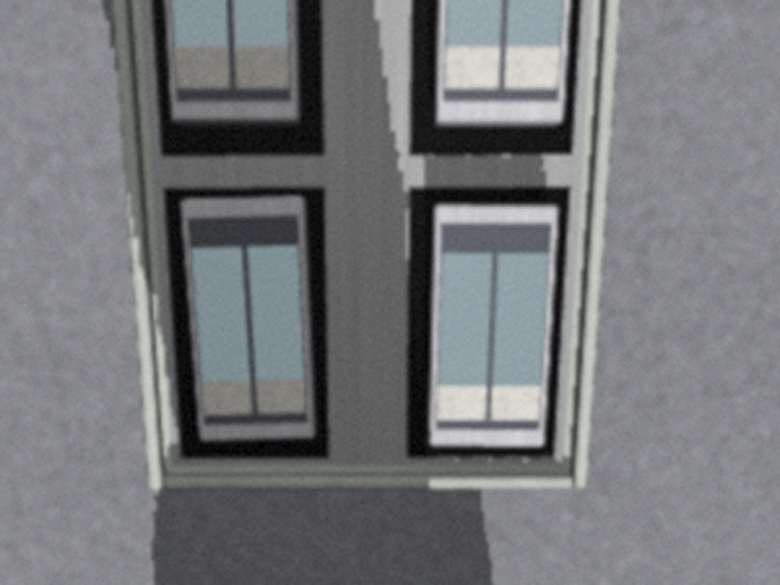

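All four trays sit flat inside their black pads with margin (crop tops at about y=205 and bottoms at 445 within the pad rows 188–457). Now the lever.

```bash
python3 - <<'E'
from h import *
H=np.array([.5757,-.2437,.055]); R=down(UY+90)
def g(q): return H+UR@[-.11*np.sin(q-.2),.004,.11*np.cos(q-.2)]+[0,0,-.031]
print(g(1.6),g(.08),robot.ik(g(.08),R) is not None)
robot.move_linear([.40,-.1,.28],.3); robot.gripper_to(.05)
robot.move_ptp(g(1.6)+[0,0,.14],R); robot.move_linear(g(1.6)+[0,0,.04],.2)
r=robot.move_linear(g(1.6),.06,threshold=8); show('at bar %s'%r)
if r: raise SystemExit
C=snap('wrist','w9.png'); robot.gripper_to(.005); s=show('grip')
if s['opening']<.009: raise SystemExit
for q in np.arange(1.48,.05,-.1):
    r=robot.move_linear(g(q),.08,threshold=25); s=show('q%.2f %s'%(q,r))
    if r: break
E
```

```text
[ 0.46878179 -0.22539862  0.04269639] [ 0.58928169 -0.24147674  0.13320895] True
at bar False t60.8 [ 0.4689 -0.2255  0.0428] F [1.4 0.3 0.5] open 0.0502 gf 0.0
grip t61.5 [ 0.4702 -0.2256  0.0431] F [ 6.9 -0.8 -2.6] open 0.0134 gf 30.0
q1.48 False t61.8 [ 0.4734 -0.2262  0.0562] F [ 8.1 -2.7 -3.4] open 0.0134 gf 30.0
q1.38 False t62.1 [ 0.4773 -0.2268  0.0666] F [10.3 -2.7 -6. ] open 0.0131 gf 30.0
q1.28 False t62.4 [ 0.4822 -0.2275  0.0766] F [11.3 -4.8 -8. ] open 0.0134 gf 30.0
q1.18 False t62.7 [ 0.4875 -0.2283  0.0858] F [10.8 -4.2 -9.7] open 0.0130 gf 30.0
q1.08 False t63.0 [ 0.4935 -0.2291  0.0944] F [ 8.6 -4.1 -9.6] open 0.0132 gf 30.0
q0.98 False t63.3 [ 0.5001 -0.23    0.1022] F [ 5.1 -4.4 -6.9] open 0.0127 gf 30.0
q0.88 False t63.5 [ 0.5075 -0.2311  0.1096] F [-2.2 -4.7 -1.4] open 0.0131 gf 30.0
q0.78 False t63.8 [ 0.5157 -0.2322  0.1162] F [-6.8 -3.1  6.9] open 0.0130 gf 30.0
q0.68 False t64.1 [ 0.5252 -0.2335  0.1219] F [-8.8 -2.7 10.5] open 0.0132 gf 30.0
q0.58 False t64.4 [ 0.5354 -0.2349  0.1265] F [-5.2 -2.8  9.6] open 0.0132 gf 30.0
q0.48 False t64.7 [ 0.546  -0.2364  0.1302] F [-4.7 -3.8  8.4] open 0.0131 gf 30.0
q0.38 False t65.0 [ 0.5567 -0.2378  0.1328] F [-3.7 -3.5  8.4] open 0.0130 gf 30.0
q0.28 False t65.2 [ 0.5676 -0.2393  0.1341] F [-2.8 -4.3  7.6] open 0.0131 gf 30.0
q0.18 False t65.5 [ 0.5786 -0.2408  0.1344] F [-1.4 -4.9  6.4] open 0.0129 gf 30.0
q0.08 False t65.8 [ 0.5895 -0.2423  0.1336] F [-0.8 -5.4  5.5] open 0.0135 gf 30.0
```

```bash
python3 - <<'E'
from h import *
p=show('x')['ee_pos']
robot.move_linear(p+UR@[.004,0,0],.05,threshold=12); robot.gripper_to(.05); robot.pause(.5)
p=show('open')['ee_pos']; robot.move_linear(p+[0,0,.06],.08); robot.move_linear(p+[0,0,.16],.25)
robot.move_ptp(np.r_[.35,-.25,.33],down(UY)); show('away')
snap('wrist','w10.png'); snap('top','t10.png'); snap('scene','s10.png')
a=cv2.imread('pics/t10.png')[150:300,190:590]; b=cv2.imread('pics/s10.png')[90:330,100:500]
im=np.vstack([cv2.resize(a,None,fx=1.5,fy=1.5,interpolation=2),cv2.resize(b,None,fx=1.5,fy=1.5,interpolation=2)]); print(im.shape); cv2.imwrite('pics/f.png',im)
E
```

```text
x t65.8 [ 0.5895 -0.2423  0.1336] F [-0.8 -5.4  5.5] open 0.0135 gf 30.0
open t67.3 [ 0.5935 -0.2429  0.1336] F [ 0.5 -0.3 -0.3] open 0.0499 gf 0.0
away t70.1 [ 0.3504 -0.2498  0.3296] F [-0.   0.1  0.9] open 0.0500 gf 0.0
(585, 600, 3)
```

View pics/f.png

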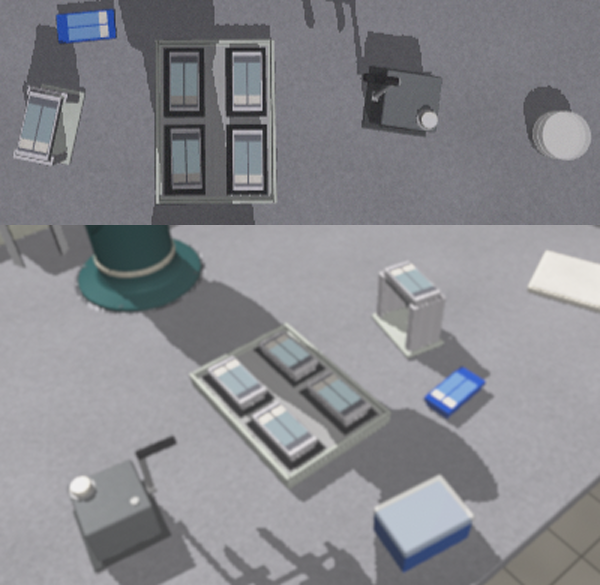

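Both views show all four pads filled, a spare tray in the dispenser, and the lever up by itself at (380,78). The bottle and the blue look-alike are where they were.

```bash
python3 -c "
from rig import robot
print(robot.sign_off())"
```

```text
the job is handed in; nothing more can be done
None
```

I tripped the lever with the test button, filled the three empty pads, set the lever back up so that it stayed, and signed the job off at about 70 s; the hand-in call returned no verdict.

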